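# Stamp the sender box on an art mailer

## Robot

A 6-joint arm with a two-finger parallel gripper is mounted at the origin on the work surface. World frame = base frame: x ahead of the robot, y to its left, z up, the work surface at z = 0. Lengths are in mm, angles in degrees, forces in N, time in s.
With the tool pointing down it reaches from about 400 to 925 mm from the base axis. Payload 12.5 kg.
Tool frame: the origin (TCP) lies between the finger pads; the fingertips stand 25 mm ahead of it and the grasp point (between the pads) lies 6 mm ahead of it; z points along the fingers, y is the line along which they close (so a half turn about z gives the same grasp; the last joint's range is limited). The gripper opens to 95 mm and grips with 3 to 60 N. Pads are 20 mm wide; open, the fingers measure 119 mm over their backs; the gripper's body (75 mm by 180 mm) begins 59 mm behind the grasp point.
Start: joints at [-78.071, 28.126, 89.318, -0, 62.55, -6.05], TCP at [192.945, -594.488, 239.661] pointing down, gripper open.
Joint ranges: [-177.58, 177.58], [-47.91, 125.51], [2.72, 160], [-65.01, 245.01], [3.68, 167.84], [-153.87, 153.87]. Speed limits (degrees/s): [127.2, 127.2, 159.86, 180, 180, 180].

## Interface

Orientations are given as a 3x3 rotation matrix whose columns are the frame's x, y, z axes.
In Python, from cell import sensors, viewer, job gives the robot as it stands.
- The arm moves only by the tool apply_moves, never from a script. Its argument "rows" is a list of rows, each a list of 2 entries, a list of its own where there are three numbers: the shift along the tool's x, y, z scaled (see below), then the turn, a rotation vector about the tool's x, y, z scaled (see below). In form: [[[x, y, z], [wx, wy, wz]], ...]. A call has 1 to 5 rows; each row shifts and turns the commanded pose from where the row before left it, along the tool's axes as they then stand; what a row does not reach is not made up. The controller multiplies each number of a shift by 200 mm and each number of a turn by 90 degrees. A row lasts 1/8 s, in which the tool goes at most 62.5 mm and 10.7 degrees, less where a joint would pass 70% of its speed; a pose out of reach is approached as far as the arm can. A call with a number of a shift or a turn outside -1 to 1 is refused whole. A call with a gripper value outside its range is refused whole. "grip" is the closure in counts, from 0 (fully open) to 255 (shut), set as the call begins (left out, the last holds). The fingers move at their own pace and stop on an object; "newtons" is the grip in N (left out, the last holds). Time passes only in rows, so rows that do not move let the fingers close. It gives the time, the measured TCP pose, the force, the opening and the grip force at its end, in the units of the state.
- sensors.get_state(): the state, without advancing time (a new reading comes with each control period).
- viewer.grab_frame(name): name is "side" or "top" or "wrist"; returns the picture (400x640x3 uint8, red, green, blue); there is no depth.
- viewer.camera_model(name): a dict with "intrinsics" (3x3 intrinsics, pixels), "extrinsics" (4x4, takes a point from camera to world coordinates). Camera axes: x right, y up, looking along -z (the intrinsics and any distortion apply to the point x, -y, -z); pixel columns grow to the right and rows downward; lengths in mm; the calibration is good to about 2 mm. The wrist camera is an equidistant fisheye: a pixel r from the principal point sees the ray r / f radians off the axis. A picture is of the moment at which its call begins: read the wrist's pose just before it. camera_model takes no time and is no camera call; for the wrist camera it gives the pose at the moment of the call.
- job.job_done(): hands the job in; it is judged then, once.
The state is a dict: "time": time; "joints": joint angles; "joint_velocities": joint speeds; "joint_torque": joint torques, N m; "ee_pos": TCP position; "orientation": TCP orientation; "wrist_force": force on the tool from outside, world axes, zero at the start; "ft_torque": the same for the moment, N m; "gripper_width": finger opening in mm; "finger_force": force on a finger pad.
Only numpy, scipy, OpenCV 4.12 (cv2) and the standard library are available. Lean on these libraries where they do the work, as an engineer would, in place of code of your own. Each camera call takes 0.05 s, during which the arm holds its last target. There are 200 camera calls.

## Task

A finished piece of calligraphy is packed in the cardboard mailer, and the blue self-inking stamp already stands on its printed sender box. Stamp the mailer: with the fingertips on top of the blue stamp, press it gently and steadily straight down as far as it goes, keep it down for about a second, then let it spring all the way back up and withdraw, leaving the stamp standing where it was. Do not pinch, lift, tip, shift or turn it, and leave the red and black stamps, the ink bottle and the porcelain seal-paste box alone.

Things in the scene. Friction and masses are not known exactly. Their poses are not given: they have to be found in the camera images.
- mailer: flat rigid cardboard mailer, fixed to the desk, 175 mm along its x, 250 mm along its y, 4 mm thick; origin at the centre of its underside, on the desk (z = 0), z up. A recipient label, two postage stamps and the sender box are printed on it
- sender_box (a point): centre of the printed sender box, on the mailer's top face (4 mm above the desk): a white field with a blue border, 62 mm along the mailer's x by 92 mm along its y; axes as the mailer's
- blue_stamp: blue self-inking stamp, loose (about 0.14 kg), standing upright on the sender box: black open frame on a foot 46 mm along its x and 72 mm along its y, with a blue cap of the same outline; 88 mm high in all. Origin at the centre of the foot's underside, z up; its x and y lie nearly along the mailer's
- blue_top (a point): centre of the flat top of the blue stamp's cap (46 mm along x by 72 mm along y, white index card in the middle), the place to press; 88 mm above the foot's underside when up, it goes down with the cap; axes as the stamp's
- blue_cap (a joint): how far the blue cap is pressed down in its frame, m: 0 up, 0.020 fully down, where the rubber die meets the card; its foam cushion gives up to 4 mm more (about 6 N per mm) before a hard stop. A spring returns it: about 5 N starts it moving, about 14 N brings it fully down
- red_stamp: red stamp of the same build and size, loose, standing on the desk beside or beyond the mailer; bystander. Origin at the centre of the foot's underside
- red_cap (a joint): how far the red stamp's cap is pressed down, m: 0 up
- black_stamp: black stamp of the same build and size, loose, standing on the desk beside or beyond the mailer; bystander. Origin at the centre of the foot's underside
- black_cap (a joint): how far the black stamp's cap is pressed down, m: 0 up
- ink_bottle: squat black ink jar with a black cap and paper label, 54 mm across, 85 mm high, loose on the desk; bystander. Origin at the centre of its underside
- paste_box: round white porcelain seal-paste box with a blue line, 72 mm across, 43 mm high, loose on the desk; bystander. Origin at the centre of its underside

How it is judged (in metres and radians):
On the way, in this order (a step that is already met when the one before it is completed fails the run):
1. the blue stamp is held fully down (cap 18 mm or more of its 20 mm) by fingertips on its top for 0.4 s (value of joint blue_cap above 0.018 m and contact force between the fingers and blue_stamp above 2 N and z of the grasp point in the frame of blue_top above 0.006 m), for 0.4 s.
2. the blue cap has sprung back up and the fingers are off it (value of joint blue_cap below 0.002 m and contact force between the fingers and blue_stamp below 0.1 N), for 0.2 s.
At the end, for the whole second after the job is handed in: the blue stamp stands upright and at rest on the sender box within 6 mm of where it began and square with the mailer within 0.12 rad, its cap fully up (within 2 mm); the red and black stamps, their caps up, the ink bottle and the seal-paste box are each within 6 mm of where they began (value of joint each of blue_cap, red_cap, black_cap below 0.002 m and distance of each of blue_stamp, red_stamp, black_stamp, ink_bottle, paste_box from where it was at the start of the episode below 0.006 m and angle between the x axis of blue_stamp and the x axis of mailer, either way round below 0.12 rad and angle between blue_stamp's own z axis and vertical below 0.05 rad and linear speed of blue_stamp below 0.02 m/s); the robot touches nothing.
It fails at once if the blue stamp is shifted or lifted more than 6 mm, or tipped more than 0.15 rad (distance of blue_stamp from where it was at the start of the episode above 0.006 m or angle between blue_stamp's own z axis and vertical above 0.15 rad).
It fails at once if the blue stamp is pinched or pushed at its sides (touched with the grasp point below its top) (contact force between the fingers and blue_stamp above 0.5 N and z of the grasp point in the frame of blue_top below 0.003 m).
It fails at once if the blue stamp is hammered or crushed (more than 60 N) (contact force between the fingers and blue_stamp above 60 N).
It fails at once if the red or black stamp is pressed (cap down more than 3 mm) or moved more than 10 mm (value of joint any of red_cap, black_cap above 0.003 m or distance of any of red_stamp, black_stamp from where it was at the start of the episode above 0.01 m).
It fails at once if the ink bottle or the seal-paste box is moved more than 10 mm (distance of any of ink_bottle, paste_box from where it was at the start of the episode above 0.01 m).
It also fails if it takes over 32 s, if anything falls off the work surface, if the arm or the gripper's body presses on something with over 40 N, if the wrist force passes 120 N, or if a joint passes its speed limit or range.

## Working session

There is one attempt and no reset: what is moved stays moved. The work goes in short steps, Python scripts to look and compute and a tool call to move; the robot and the scene stay as the last step left them, time stands still between calls to the robot, and variables do not carry over. Pictures are saved under pics/ and viewed, at most 10 in all, crops included, and the job is handed in when it is done.

Besides the shell and the picture viewer there is one more tool, called after "Call:" as name([rows], argument=value, ...), one row to a line, values as JSON. apply_moves: Moves the arm, as the interface text tells. Its arguments: {"type":"object","properties":{"rows":{"type":"array"},"grip":{"type":"number"},"newtons":{"type":"number"}},"required":["rows"]}

```bash
mkdir -p pics; python3 - <<'E'
from cell import sensors, viewer
import cv2,numpy as np
s=sensors.get_state();print({k:np.round(v,3).tolist() for k,v in s.items() if k in('time','ee_pos','orientation','wrist_force','gripper_width')})
for n in('top','side'):
    m=viewer.camera_model(n);print(n,np.round(m['intrinsics'],1).tolist(),np.round(m['extrinsics'],3).tolist(),[k for k in m])
    f=viewer.grab_frame(n);cv2.imwrite(f'pics/{n}0.png',f[:,:,::-1])
E
```

```text
{'time': 0.0, 'ee_pos': [192.888, -594.236, 239.065], 'orientation': [[0.951, 0.309, -0.0], [0.309, -0.951, 0.001], [0.0, -0.001, -1.0]], 'wrist_force': [0.514, -0.989, -0.055], 'gripper_width': 95.034}
top [[419.9, 0.0, 319.8], [0.0, 419.9, 196.5], [0.0, 0.0, 1.0]] [[-0.071, 0.974, -0.213, 411.055], [-0.997, -0.069, 0.017, 63.008], [0.002, 0.214, 0.977, 808.957], [0.0, 0.0, 0.0, 1.0]] ['intrinsics', 'extrinsics']
side [[453.3, 0.0, 313.2], [0.0, 453.3, 200.6], [0.0, 0.0, 1.0]] [[0.97, 0.183, -0.162, 420.454], [-0.244, 0.73, -0.638, -521.372], [0.001, 0.658, 0.753, 785.336], [0.0, 0.0, 0.0, 1.0]] ['intrinsics', 'extrinsics']
```

View pics/top0.png

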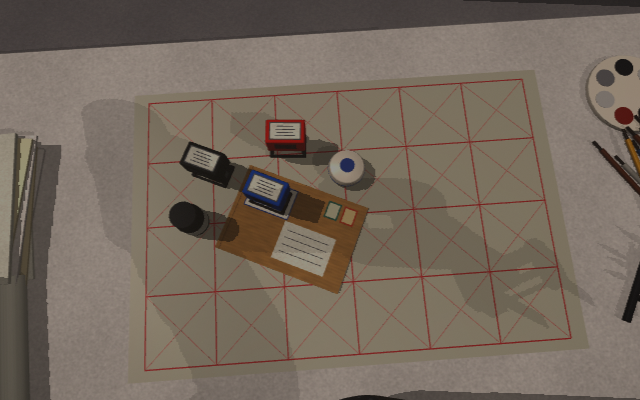

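View pics/side0.png

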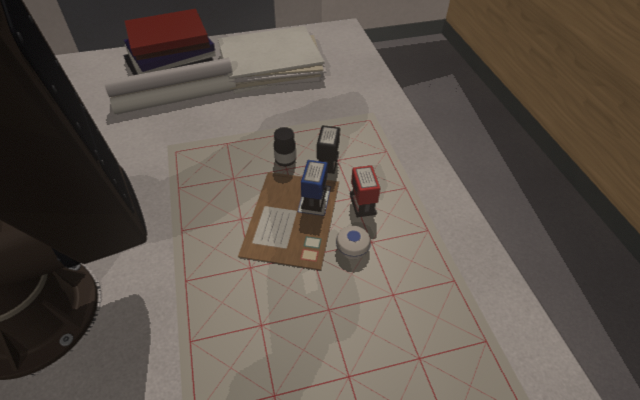

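Top view: blue cap at about (266,188), black at (205,160), red at (285,135), bottle at (187,217), box at (347,167). In the side view the blue cap is at about (314,178). Next I'll measure the card centres and the cap outlines on plane z = 92.

```bash
cat > h.py <<'E'
import cv2,numpy as np
from cell import sensors, viewer
def rays(m,p):
    p=np.atleast_2d(p).astype(float);d=np.c_[p,np.ones(len(p))]@np.linalg.inv(m['intrinsics']).T
    d=d*[1,-1,-1];E=m['extrinsics'];return E[:3,3],d@E[:3,:3].T
def plane(m,p,z):
    o,d=rays(m,p);return o+d*((z-o[2])/d[:,2])[:,None]
E
python3 - <<'E'
from h import *
seeds={'top':dict(blue=(266,188),red=(286,131),black=(204,158)),'side':dict(blue=(315,170),red=(366,178),black=(328,136))}
R={}
for n in seeds:
    f=cv2.imread(f'pics/{n}0.png');m=viewer.camera_model(n);hsv=cv2.cvtColor(f,cv2.COLOR_BGR2HSV)
    for c,(u,v) in seeds[n].items():
        w=np.zeros(f.shape[:2],np.uint8);w[v-17:v+18,u-22:u+23]=1
        card=((hsv[...,1]<70)&(hsv[...,2]>125)&(w>0)).astype(np.uint8)
        cs,_=cv2.findContours(cv2.morphologyEx(card,cv2.MORPH_CLOSE,np.ones((5,5))),0,2)
        k=min((k for k in cs if cv2.contourArea(k)>60),key=lambda k:np.hypot(*(np.mean(k[:,0],0)-(u,v))))
        h=cv2.convexHull(k)[:,0];P=plane(m,h,92 if c=='blue' else 88)[:,:2].astype(np.float32)
        r=cv2.minAreaRect(P);M=cv2.moments(cv2.convexHull(k));px=(M['m10']/M['m00'],M['m01']/M['m00'])
        R[n,c]=px;print(n,c,'px',np.round(px,1),'rect',np.round(r[0],1),np.round(r[1],1),round(r[2],1))
        if c=='blue':
            b=((hsv[...,0]>100)&(hsv[...,0]<130)&(hsv[...,1]>120)&(w>0)).astype(np.uint8);print('bluepx',b.sum(),cv2.boundingRect(b))
for c in('blue','red','black'):
    A=[];B=[]
    for n in seeds:
        o,d=rays(viewer.camera_model(n),R[n,c]);d=d[0]/np.linalg.norm(d);Q=np.eye(3)-np.outer(d,d);A.append(Q);B.append(Q@o)
    print(c,'triangulated',np.round(np.linalg.solve(sum(A),sum(B)),1))
t=cv2.imread('pics/top0.png')[110:260,150:390];s=cv2.imread('pics/side0.png')[110:260,220:460]
cv2.imwrite('pics/z.png',cv2.resize(np.vstack([t,s]),None,fx=2,fy=2,interpolation=2)[:600])
E
```

```text
top blue px [264.8 187. ] rect [591.4 145.5] [52.8 29.2] 64.2
bluepx 379 (244, 171, 45, 35)
top red px [284.4 130.4] rect [695.7 105.8] [53.  28.9] 85.9
top black px [206.8 153.2] rect [659.2 248.5] [71.2 52.6] 85.9
side blue px [308.  166.2] rect [584.  166.6] [83.7 58.5] 71.4
bluepx 104 (302, 161, 25, 25)
side red px [366. 178.] rect [697.3 106. ] [105.6  97.3] 73.3
side black px [328.1 136.1] rect [654.5 257.6] [120.6 106.6] 75.9
blue triangulated [581.  142.5 116.5]
red triangulated [696.  105.9  86.7]
black triangulated [653.4 243.7 100. ]
```

View pics/z.png

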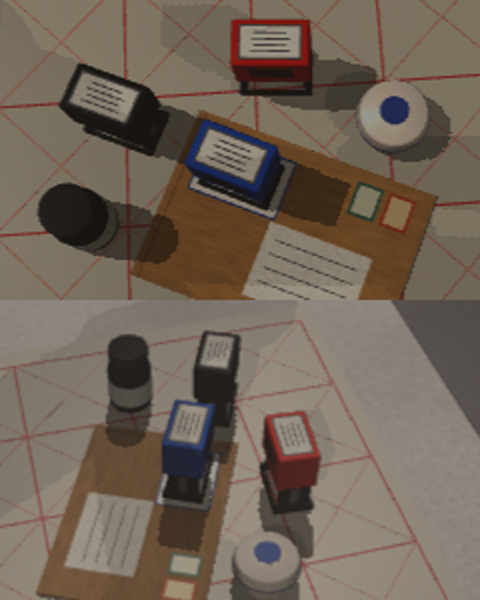

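The zoom shows the blue cap's card at about (265,187) in the top view and (315,172) in the side view. The side mask leaked into the desk, so I'll redo that one using pixels enclosed by blue.

```bash
python3 - <<'E'
from h import *
f=cv2.imread('pics/side0.png');h=cv2.cvtColor(f,cv2.COLOR_BGR2HSV);m=viewer.camera_model('side')
b=((h[...,0]>100)&(h[...,0]<130)&(h[...,1]>110)).astype(np.uint8);b[:, :298]=0;b[:,332:]=0;b[:155]=0;b[202:]=0
g=cv2.morphologyEx(b,cv2.MORPH_CLOSE,np.ones((3,3)))
cs,hi=cv2.findContours(g,cv2.RETR_CCOMP,2)
for k,q in zip(cs,hi[0]):
    if cv2.contourArea(k)>40:
        M=cv2.moments(k);p=(M['m10']/M['m00'],M['m01']/M['m00']);r=cv2.minAreaRect(plane(m,k[:,0],92)[:,:2].astype(np.float32))
        print('hole' if q[3]>=0 else 'outer',np.round(p,1),plane(m,p,92)[0].round(1),np.round(r[1],1),round(r[2],1))
        if q[3]>=0:
            o1,d1=rays(viewer.camera_model('top'),(264.8,187));o2,d2=rays(m,p);A=0;B=0
            for o,d in((o1,d1[0]),(o2,d2[0])):
                d=d/np.linalg.norm(d);Q=np.eye(3)-np.outer(d,d);A=A+Q;B=B+Q@o
            print('tri',np.linalg.solve(A,B).round(1))
s=sensors.get_state();R=np.array(s['orientation']);T=np.array([591,145.5,92+60+25.])
print('time',s['time'],'tool shift',(R.T@(T-s['ee_pos'])).round(1), 'r',np.hypot(*T[:2]))
E
```

```text
outer [316.5 177. ] [592.3 129.5  92. ] [74.2 44. ] 64.1
time 0.1 tool shift [ 607.  -580.7   62.7] r 608.6470652192451
```

Call:
apply_moves([
  [[0.08,-0.075,0],[0,0,0]],
  [[0.15,-0.145,0],[0,0,0]],
  [[0.15,-0.145,0],[0,0,0]],
  [[0.15,-0.145,0],[0,0,0]],
  [[0.15,-0.145,0],[0,0,0]],
], grip=255, newtons=10)

```text
time: 0.72
ee_pos: [282.3, -426.6, 239.4]
orientation: [[0.951, 0.308, -0.0], [0.308, -0.951, 0.0], [-0.0, -0.0, -1.0]]
wrist_force: [-0.2, 0.5, -0.6]
gripper_width: 50.6
finger_force: 0.0
```

Call:
apply_moves([
  [[0.15,-0.145,0],[0,0,0]],
  [[0.15,-0.145,0],[0,0,0]],
  [[0.15,-0.145,0],[0,0,0]],
  [[0.15,-0.145,0],[0,0,0]],
  [[0.15,-0.145,0],[0,0,0]],
])

```text
time: 1.35
ee_pos: [380.2, -242.4, 239.5]
orientation: [[0.951, 0.309, -0.0], [0.309, -0.951, 0.0], [-0.0, -0.0, -1.0]]
wrist_force: [0.2, -1.6, -0.6]
gripper_width: 2.3
finger_force: 0.0
```

Call:
apply_moves([
  [[0.15,-0.145,0],[0,0,0]],
  [[0.15,-0.145,0],[0,0,0]],
  [[0.15,-0.145,0],[0,0,0]],
  [[0.15,-0.145,0],[0,0,0]],
  [[0.15,-0.145,0],[0,0,0]],
])

```text
time: 1.98
ee_pos: [478.1, -58.1, 239.5]
orientation: [[0.951, 0.309, -0.0], [0.309, -0.951, -0.0], [-0.0, -0.0, -1.0]]
wrist_force: [0.2, 0.1, -0.6]
gripper_width: 0.6
finger_force: 0.0
```

Call:
apply_moves([
  [[0.15,-0.145,0],[0,0,0]],
  [[0.15,-0.145,0],[0,0,0]],
  [[0.15,-0.145,0],[0,0,0]],
  [[0.12,-0.12,0],[0,0,0]],
  [[0,0,0],[0,0,0]],
])

```text
time: 2.6
ee_pos: [552.2, 82.9, 239.0]
orientation: [[0.95, 0.311, -0.001], [0.311, -0.95, -0.0], [-0.001, -0.0, -1.0]]
wrist_force: [-0.2, -0.3, 0.7]
gripper_width: 0.8
finger_force: 0.0
```

```bash
python3 - <<'E'
from h import *
s=sensors.get_state();m=viewer.camera_model('wrist');f=viewer.grab_frame('wrist');cv2.imwrite('pics/w1.png',f[:,:,::-1])
print(s['time'],np.round(s['ee_pos'],1),np.round(m['extrinsics'],3).tolist(),np.round(m['intrinsics'],1).tolist())
print('side card by eye',plane(viewer.camera_model('side'),(315,172),92).round(1))
E
```

```text
2.6 [552.2  82.9 239. ] [[0.31, 0.916, 0.252, 623.904], [-0.951, 0.299, 0.082, 106.277], [-0.0, -0.265, 0.964, 382.845], [0.0, 0.0, 0.0, 1.0]] [[309.7, 0.0, 316.6], [0.0, 309.7, 197.9], [0.0, 0.0, 1.0]]
side card by eye [[592.9 144.8  92. ]]
```

View pics/w1.png

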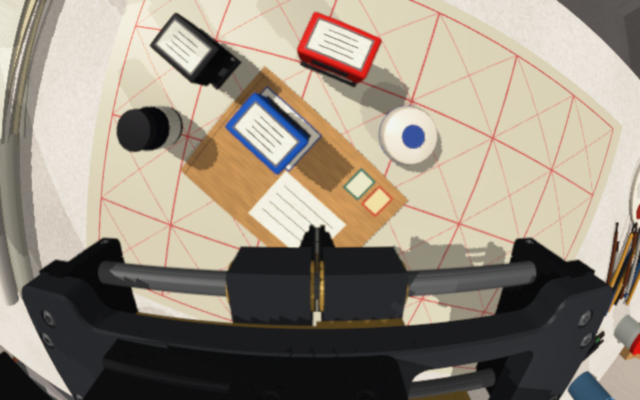

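The wrist view shows the blue cap at about (268,132) with its card at (270,133), and the bystanders well clear of it. The side card pixel maps to (593,145), which agrees with the top view.

```bash
python3 - <<'E'
from h import *
f=cv2.imread('pics/w1.png');h=cv2.cvtColor(f,cv2.COLOR_BGR2HSV);m=viewer.camera_model('wrist');K=m['intrinsics'];E=m['extrinsics']
def wp(p,z):
    u=cv2.fisheye.undistortPoints(np.array(p,float).reshape(-1,1,2),K,np.zeros(4))[:,0]
    d=(np.c_[u,np.ones(len(u))]*[1,-1,-1])@E[:3,:3].T;o=E[:3,3];return o+d*((z-o[2])/d[:,2])[:,None]
b=((h[...,0]>100)&(h[...,0]<130)&(h[...,1]>120)).astype(np.uint8);b[:,:215]=0;b[:,325:]=0;b[:85]=0;b[180:]=0
cs,hi=cv2.findContours(cv2.morphologyEx(b,cv2.MORPH_CLOSE,np.ones((3,3))),cv2.RETR_CCOMP,2)
for k,q in zip(cs,hi[0]):
    if cv2.contourArea(k)>200:
        r=cv2.minAreaRect(wp(k[:,0],92)[:,:2].astype(np.float32));print('hole' if q[3]>=0 else 'outer',[np.round(x,1) for x in r])
s=sensors.get_state();R=np.array(s['orientation'])
print(np.round(s['ee_pos'],1),(R.T@(np.array([592,145.5,92+25+10])-s['ee_pos'])).round(1))
E
```

```text
outer [array([594.1, 145. ]), array([70.1, 47.6]), np.float64(64.5)]
hole [array([591.9, 146. ]), array([59.3, 35.7]), np.float64(64.3)]
[551.7  81.8 239.1] [ 58.2 -48.  112. ]
```

Three views agree on (592,145.5), and the cap outline measures 70x48 mm, close to the given 72x46. I'll move over it and descend to about 17 mm above it.

Call:
apply_moves([
  [[0.15,-0.12,0],[0,0,0]],
  [[0.14,-0.12,0],[0,0,0]],
  [[0,0,0.15],[0,0,0]],
  [[0,0,0.15],[0,0,0]],
  [[0,0,0.1],[0,0,0]],
])

```text
time: 3.28
ee_pos: [591.5, 143.6, 158.2]
orientation: [[0.951, 0.308, -0.002], [0.308, -0.951, -0.0], [-0.002, -0.0, -1.0]]
wrist_force: [-0.2, -0.1, -0.1]
gripper_width: 0.5
finger_force: 0.0
```

Call:
apply_moves([
  [[0,0,0.05],[0,0,0]],
  [[0,0,0.025],[0,0,0]],
  [[0,0,0],[0,0,0]],
  [[0,0,0],[0,0,0]],
])

```text
time: 3.78
ee_pos: [592.5, 144.8, 145.3]
orientation: [[0.951, 0.309, 0.001], [0.309, -0.951, 0.0], [0.001, 0.0, -1.0]]
wrist_force: [-0.5, 0.7, 0.5]
gripper_width: 0.3
finger_force: 0.0
```

Call:
apply_moves([
  [[0,0,0.03],[0,0,0]],
  [[0,0,0.03],[0,0,0]],
  [[0,0,0.02],[0,0,0]],
  [[0,0,0.01],[0,0,0]],
  [[0,0,0.01],[0,0,0]],
])

```text
time: 4.4
ee_pos: [592.3, 144.9, 124.5]
orientation: [[0.951, 0.309, 0.0], [0.309, -0.951, -0.0], [0.0, 0.0, -1.0]]
wrist_force: [0.3, -0.2, 0.9]
gripper_width: 0.3
finger_force: 0.0
```

Call:
apply_moves([
  [[0,0,0.01],[0,0,0]],
  [[0,0,0.01],[0,0,0]],
  [[0,0,0.01],[0,0,0]],
  [[0,0,0.01],[0,0,0]],
  [[0,0,0.01],[0,0,0]],
])

```text
time: 5.03
ee_pos: [592.3, 144.8, 114.9]
orientation: [[0.951, 0.309, 0.0], [0.309, -0.951, -0.0], [0.0, 0.0, -1.0]]
wrist_force: [-1.2, -0.4, 6.4]
gripper_width: 0.5
finger_force: 2.8
```

Contact came at the expected height, with 6.4 N at about 2 mm of travel. I'll keep pressing.

Call:
apply_moves([
  [[0,0,0.01],[0,0,0]],
  [[0,0,0.01],[0,0,0]],
  [[0,0,0.01],[0,0,0]],
  [[0,0,0.01],[0,0,0]],
  [[0,0,0.01],[0,0,0]],
])

```text
time: 5.65
ee_pos: [592.3, 144.8, 105.3]
orientation: [[0.951, 0.309, 0.001], [0.309, -0.951, -0.0], [0.001, 0.0, -1.0]]
wrist_force: [-2.2, -0.7, 9.8]
gripper_width: 0.4
finger_force: 5.0
```

Call:
apply_moves([
  [[0,0,0.01],[0,0,0]],
  [[0,0,0.01],[0,0,0]],
  [[0,0,0.005],[0,0,0]],
  [[0,0,0.005],[0,0,0]],
])

```text
time: 6.15
ee_pos: [592.4, 144.9, 99.6]
orientation: [[0.951, 0.309, 0.001], [0.309, -0.951, -0.0], [0.001, 0.0, -1.0]]
wrist_force: [-3.9, 0.1, 11.6]
gripper_width: 0.4
finger_force: 6.2
```

Call:
apply_moves([
  [[0,0,0.005],[0,0,0]],
  [[0,0,0.005],[0,0,0]],
  [[0,0,0.005],[0,0,0]],
  [[0,0,0],[0,0,0]],
])

```text
time: 6.65
ee_pos: [592.4, 144.9, 97.0]
orientation: [[0.951, 0.309, 0.001], [0.309, -0.951, -0.0], [0.001, 0.0, -1.0]]
wrist_force: [-5.7, -0.2, 15.9]
gripper_width: 0.4
finger_force: 7.9
```

Call:
apply_moves([
  [[0,0,0.005],[0,0,0]],
  [[0,0,0],[0,0,0]],
  [[0,0,0],[0,0,0]],
  [[0,0,0],[0,0,0]],
  [[0,0,0],[0,0,0]],
])

```text
time: 7.28
ee_pos: [592.4, 144.8, 96.4]
orientation: [[0.951, 0.309, 0.001], [0.309, -0.951, -0.0], [0.001, 0.0, -1.0]]
wrist_force: [-5.7, -2.0, 19.0]
gripper_width: 0.3
finger_force: 9.7
```

Call:
apply_moves([
  [[0,0,0],[0,0,0]],
  [[0,0,0],[0,0,0]],
  [[0,0,0],[0,0,0]],
  [[0,0,0],[0,0,0]],
])

```text
time: 7.78
ee_pos: [592.4, 144.8, 96.4]
orientation: [[0.951, 0.309, 0.002], [0.309, -0.951, 0.0], [0.001, 0.0, -1.0]]
wrist_force: [-6.1, -1.0, 18.3]
gripper_width: 0.6
finger_force: 9.7
```

The force rose from 11.6 to about 19 N, so the die is on the card and into the foam, and it was held for over a second. Releasing now.

Call:
apply_moves([
  [[0,0,-0.01],[0,0,0]],
  [[0,0,-0.01],[0,0,0]],
  [[0,0,-0.01],[0,0,0]],
  [[0,0,-0.015],[0,0,0]],
  [[0,0,-0.015],[0,0,0]],
])

```text
time: 8.4
ee_pos: [592.3, 144.8, 107.5]
orientation: [[0.951, 0.309, 0.001], [0.309, -0.951, -0.0], [0.001, 0.0, -1.0]]
wrist_force: [-2.3, -0.9, 8.6]
gripper_width: 0.1
finger_force: 4.1
```

Call:
apply_moves([
  [[0,0,-0.015],[0,0,0]],
  [[0,0,-0.015],[0,0,0]],
  [[0,0,-0.015],[0,0,0]],
  [[0,0,-0.015],[0,0,0]],
  [[0,0,-0.015],[0,0,0]],
])

```text
time: 9.02
ee_pos: [592.2, 144.9, 121.5]
orientation: [[0.951, 0.309, -0.0], [0.309, -0.951, -0.0], [-0.0, 0.0, -1.0]]
wrist_force: [0.1, 0.3, -0.2]
gripper_width: 0.6
finger_force: 0.0
```

Call:
apply_moves([
  [[0,0,-0.05],[0,0,0]],
  [[0,0,-0.1],[0,0,0]],
  [[0,0,-0.2],[0,0,0]],
  [[0,0,-0.2],[0,0,0]],
  [[0,0,0],[0,0,0]],
])

```text
time: 9.65
ee_pos: [593.2, 145.0, 235.0]
orientation: [[0.951, 0.309, 0.006], [0.309, -0.951, 0.001], [0.006, 0.001, -1.0]]
wrist_force: [0.4, -1.1, 0.1]
gripper_width: 0.3
finger_force: 0.0
```

```bash
python3 - <<'E'
from h import *
a=[]
for n in('top','side'):
    f=viewer.grab_frame(n)[:,:,::-1];o=cv2.imread(f'pics/{n}0.png')
    sl=np.s_[110:260,150:390] if n=='top' else np.s_[110:260,220:460]
    a.append(np.hstack([o[sl],f[sl]]))
cv2.imwrite('pics/end.png',cv2.resize(np.vstack(a),None,fx=1.6,fy=1.6,interpolation=2))
print(sensors.get_state()['wrist_force'])
E
```

```text
[0.32721453 0.32427639 0.96710227]
```

View pics/end.png

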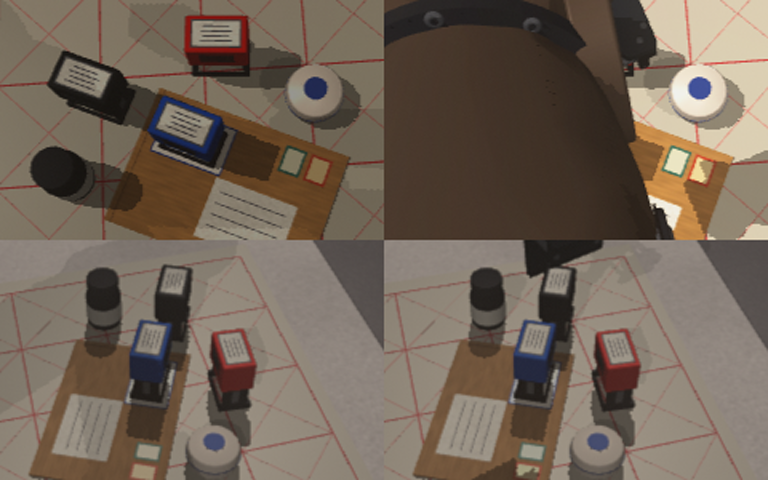

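The side view shows every object in the same place before and after: blue cap up at (150,338) against (534,338) in the paired crop, which is offset by 384 px. The arm hides most of the top view, but it is clear of everything, so I'm handing in.

```bash
python3 -c "
from cell import job
print(job.job_done())"
```

```text
the job is handed in; nothing more can be done
None
```

I pressed the blue stamp fully down at about 19 N, held it for over a second and let it spring back up; the side camera shows everything where it started, and the job is handed in, though no verdict came back.

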